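# Raise the sash of the carving dust hood to the green mark

### The job

Push the counterweighted clear window of the bench dust hood upward with your fingertips from beneath its orange lip, until the red pointer at the window's lower left corner is level with the green marker on the side rail, then take your hand away and leave it standing there. Work only from below the lip: do not pinch it, push on or drag the clear window or the sloping metal fairing above the lip, and do not shift the green marker or the tool jar, rubbing stone and knife around the hood.

Things in the scene. Friction and masses are not known exactly. Their poses are not given: they have to be found in the camera images.
- sash (a joint): How far the window (sash) has slid up its rails, m: 0 fully down, 0.20 fully up; starts 0.01 to 0.05. The hood's front leans back 55 degrees from vertical, away from the robot. Balanced by counterweights hidden in the side tubes: it stays where it is left and takes about 2 to 4 N along the slope to move, a little more if moved fast.
- lip_under (a point): Middle of the underside of the orange lip in the middle of the window's lower edge, 22.5 mm from the lip's front edge. Axes: z up the slope, the way the sash slides; x square into the hood, forward and 55 degrees below level; y level, left seen from the robot. The space in front of and below the lip is free: fingers pointing along x under it meet nothing before the window's plane, 22.5 mm on.
- lip_root (a point): Middle of the orange lip's underside in the window's plane, axes as lip_under. The lip is 130 mm long (y), 45 mm deep (out from that plane), 12 mm thick (z). With the sash down this point is 50 mm up the slope from the top front edge of the hood's 60 mm high plinth, about 89 mm above the bench.
- pane_mid (a point): Middle of the clear window (340 mm wide, 170 mm along the slope), which moves with the lip. A thin aluminium fairing, as wide as the lip, runs from the top of the lip's front edge 105 mm up the slope, back to the window, so the lip offers nothing to pinch. Axes as lip_under. Window and fairing are not to be pushed or dragged.
- pointer (a point): Middle of the red pointer, a 10 x 45 x 6 mm peg sticking out to the left (+y) at the window's lower left corner, 210 mm to the left of the lip's middle and level with the lip's underside. It moves with the lip. Axes as lip_under.
- band (a point): Middle of the green marker clip on the left rail, 24 mm along the slope and 62 mm wide. Axes as lip_under: the pointer's z in this frame is 0 when it is level with the middle of the marker. The pointer passes freely in front of the clip.
- marker (a joint): Where the green marker clip sits along its rail, m: the value that sash must have for the pointer to be level with the clip's middle. The clip is stiff (15 N); leave it alone.
- hood: The dust hood, fixed to the bench: 390 deep, 420 wide, 295 mm tall, plywood plinth 60 mm high, clear panes, counterweight tubes outside its rear sides. Origin at the middle of its underside; x points to its back, the front of the plinth is at x = -195 mm and the sloping front rises from there.
- tool_jar: Loose glass jar with brushes and tools standing in it, 76 mm across, 200 mm tall, to the right (-y) of the hood. Origin under its middle.
- rub_stone: Loose tan rubbing stone 70 x 100 x 35 mm, on the bench in front of the hood's left part. Origin under its middle.
- knife: Loose carving knife with red handle, 160 mm long, 12 mm high, lying on the bench in front of the hood's right part. Origin under its middle, x along the blade.

How it is judged:
On the way:
1. the sash is on its way up, pushed by the fingers under its lip (contact force between the fingers and orange_lip above 0.5 N and distance of pointer from where it was at the start of the episode above 0.02 m), for 0.1 s.
At the end, for the whole second after the job is handed in: The red pointer is within 11 mm (along the slope) of the middle of the green marker, the sash is at rest, the marker is where it was (6 mm), and the jar, stone and knife are within 20 mm of where they stood (z of pointer in the frame of band between -0.011 and 0.011 m and velocity of joint sash between -0.005 and 0.005 m/s and distance of band from where it was at the start of the episode below 0.006 m and distance of each of tool_jar, rub_stone, knife from where it was at the start of the episode below 0.02 m); the robot touches nothing.
It fails at once if the clear window or the fairing above the lip is pushed, dragged or used to pinch the lip (over 3 N) (contact force between anything else and window above 3 N or contact force between anything else and fairing above 3 N).
It fails at once if the green marker is shifted by more than 6 mm (distance of band from where it was at the start of the episode above 0.006 m).
It fails at once if the jar, stone or knife is lifted or moved by more than 20 mm (distance of any of tool_jar, rub_stone, knife from where it was at the start of the episode above 0.02 m).
It also fails if it takes over 40 s, if anything falls off the work surface, if the arm or the gripper's body presses on something with over 40 N, if the wrist force passes 120 N, or if a joint passes its speed limit or range.

### The arm

A 6-joint arm with a two-finger parallel gripper is mounted at the origin on the work surface. World frame = base frame: x ahead of the robot, y to its left, z up, the work surface at z = 0. Lengths are in m, angles in rad, forces in N, time in s.
With the tool pointing down it reaches from about 0.25 to 0.8 m from the base axis. Payload 8.5 kg.
Tool frame: the origin (TCP) lies midway between the tips of the shut fingers; the grasp point (between the pads) lies ctrl.grasp_offset behind it (ctrl.grasp_offset is the distance from the TCP to the grasp point, in m); z points along the fingers, y is the line along which they close (so a half turn about z gives the same grasp; the last joint's range is limited). The gripper opens to 85 mm and grips with 20 to 120 N. Pads are 22 mm wide; open, the fingers measure 114 mm over their backs; the gripper's body (76 mm by 85 mm) begins 54 mm behind the grasp point. The pads swing forward as they close: fully open they stand 13 mm farther back than shut.
Start: joints at [1.121, 0.238, -0.013, 1.319, 0, 1.571], TCP at [0.228, 0.473, 0.231] pointing down, gripper open.
Joint ranges: [-2.66, 2.66], [-1.03, 1.9], [-1.14, 1.46], [-1.82, 2.27], [-1.45, 1.34], [-3.14, 3.14]. Speed limits (rad/s): [2.22, 2.22, 2.79, 3.14, 3.14, 3.14].

### API

Orientations are given as a 3x3 rotation matrix whose columns are the frame's x, y, z axes.
In Python, from workcell import ctrl gives the robot as it stands.
- The arm moves only by the tool send_rows, never from a script. Its argument "series" is a list that holds one entry, the list of rows, each a list of 5 numbers: the opening, from 0 (shut) to 1 (fully open), then the shift along the world's x, y, z in mm, then the turn about the world's z in degrees. In form: [[[gripper, x, y, z, turn], ...]]. A call has 1 to 5 rows; each row shifts and turns the commanded pose from where the row before left it; what a row does not reach is not made up. A row lasts 1/10 s, in which the tool goes at most 50 mm and 8.59 degrees, less where a joint would pass 70% of its speed; a pose out of reach is approached as far as the arm can. A call with a gripper value outside its range is refused whole. The fingers move at their own pace and stop on an object; "grip_force" is the grip in N (left out, the last holds). Time passes only in rows, so rows that do not move let the fingers close. It gives the time, the measured TCP pose, the force, the opening and the grip force at its end, in the units of the state.
- ctrl.get_obs(): the state, without advancing time (a new reading comes with each control period).
- ctrl.get_image(name): name is "scene" or "top" or "wrist"; returns a dict with "frame" (420x560x3 uint8, blue, green, red), "camera_matrix" (3x3 intrinsics, pixels), "R" (3x3) and "t" (3): a world point X has camera coordinates R X + t. Camera axes: x right, y down, z forward; pixel columns grow to the right and rows downward; lengths in m; the calibration is good to about 2 mm. A picture is of the moment at which its call begins. There is no depth.
- ctrl.finish_job(): hands the job in; it is judged then, once.
The state is a dict: "time": time; "joint_positions": joint angles; "joint_vel": joint speeds; "joint_efforts": joint torques, N m; "tcp_pos": TCP position; "eef_rot": TCP orientation; "ft_force": force on the tool from outside, world axes, zero at the start; "wrist_torque": the same for the moment, N m; "gripper_width": finger opening in m; "finger_force": force on a finger pad.
Only numpy, scipy, OpenCV 4.12 (cv2) and the standard library are available. Lean on these libraries where they do the work, as an engineer would, in place of code of your own. Each camera call takes 0.05 s, during which the arm holds its last target. There are 200 camera calls.

## Working session

There is one attempt and no reset: what is moved stays moved. The work goes in short steps, Python scripts to look and compute and a tool call to move; the robot and the scene stay as the last step left them, time stands still between calls to the robot, and variables do not carry over. Pictures are saved under pics/ and viewed, at most 10 in all, crops included, and the job is handed in when it is done.

Besides the shell and the picture viewer there is one more tool, called after "Emit:" by a JSON object that holds its "name" and its "arguments". send_rows: Moves the arm, as the interface text tells. Its arguments: {"type":"object","properties":{"series":{"type":"array"},"grip_force":{"type":"number"}},"required":["series"]}

```bash
mkdir -p pics; python3 - <<'E'
from workcell import ctrl
import cv2
o=ctrl.get_obs();print(o['tcp_pos'],o['eef_rot'],o['gripper_width'],ctrl.grasp_offset,o['time'])
for n in ('scene','top'):
    i=ctrl.get_image(n);cv2.imwrite(f'pics/{n}0.png',i['frame']);print(n,i['R'],i['t'],i['camera_matrix'])
E
```

```text
[0.22808586 0.47240812 0.23068015] [[-9.00524122e-01  4.34805614e-01 -6.19421055e-04]
 [ 4.34806056e-01  9.00523211e-01 -1.28058843e-03]
 [ 9.95998813e-07 -1.42252880e-03 -9.99998988e-01]] 0.08543175158688988 0.0187 0.0
scene [[ 0.18522818  0.98258875  0.01448692]
 [ 0.8041958  -0.14309392 -0.57688235]
 [-0.56476511  0.11850519 -0.81669877]] [-0.08468704 -0.35989383  1.48729312] [[531.29091457   0.         285.51663541]
 [  0.         531.29091457 203.71076544]
 [  0.           0.           1.        ]]
top [[-0.00683372 -0.99985393 -0.01566613]
 [-0.99478357  0.00839195 -0.10166228]
 [ 0.1017789   0.01488967 -0.99469561]] [0.00255155 0.53492313 1.08330201] [[428.2564148    0.         276.5948625 ]
 [  0.         428.2564148  210.31027266]
 [  0.           0.           1.        ]]
```

View pics/scene0.png

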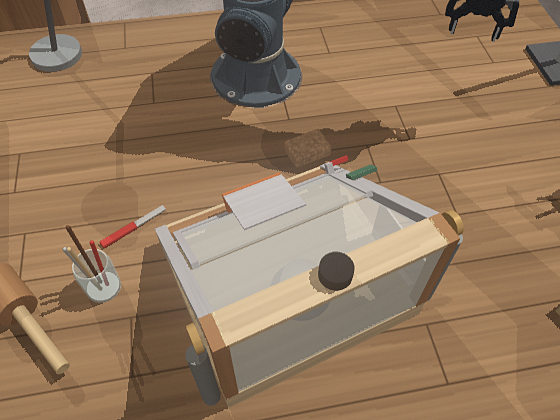

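View pics/top0.png

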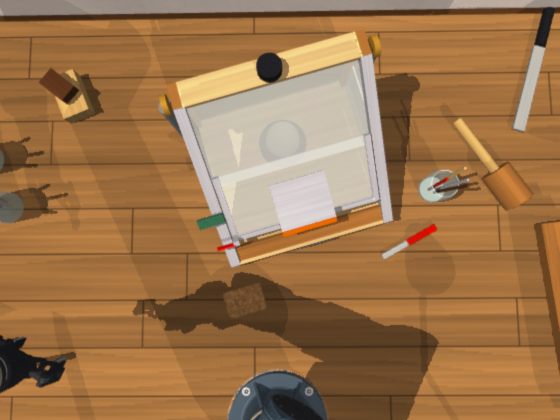

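```bash
python3 - <<'E'
import cv2
a=cv2.imread('pics/top0.png')[160:310,190:390];cv2.imwrite('pics/tc.png',cv2.resize(a,None,fx=4,fy=4,interpolation=2))
a=cv2.imread('pics/scene0.png')[130:255,205:405];cv2.imwrite('pics/sc.png',cv2.resize(a,None,fx=4,fy=4,interpolation=2))
E
```

```text
(no output)
```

View pics/tc.png

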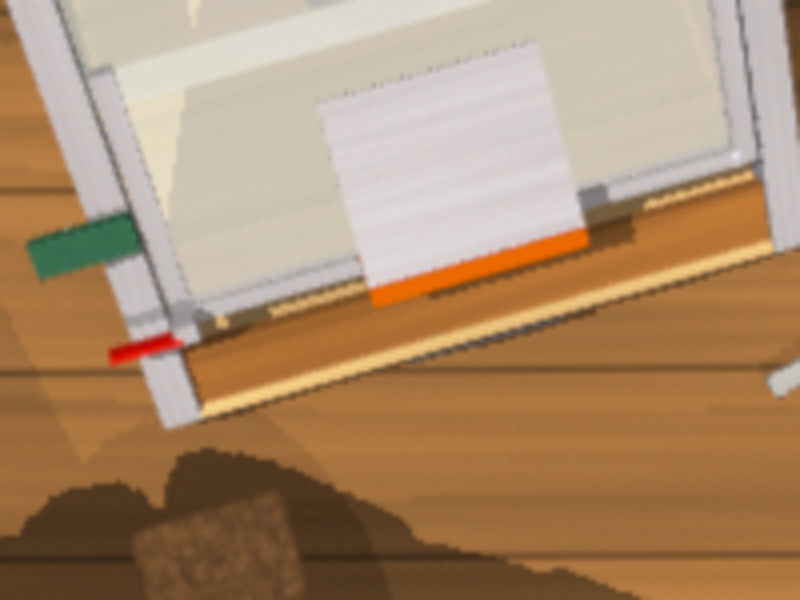

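View pics/sc.png

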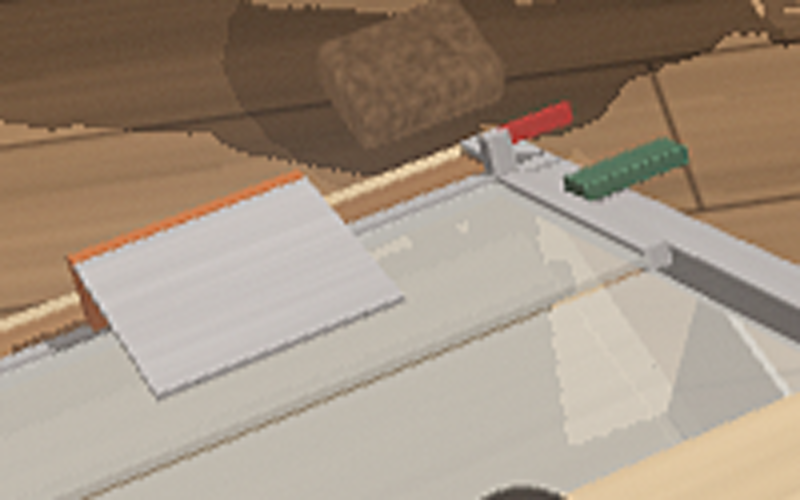

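```bash
cat > h.py <<'E'
import numpy as np
from scipy.optimize import least_squares
from workcell import ctrl
S=np.array([np.sin(np.radians(55)),0,np.cos(np.radians(55))]);N=np.array([S[2],0,-S[0]]);Y=np.array([0,1.,0])
def W(p,x,y,z,sash):  # lip-frame coords (root) -> world
    c,s=np.cos(p[2]),np.sin(p[2]);R=np.array([[c,-s,0],[s,c,0],[0,0,1]])
    return R@(np.array([-.195,0,.06])+S*(.05+sash+z)+N*x+Y*y)+np.array([p[0],p[1],0])
def proj(i,X):
    c=i['camera_matrix']@(i['R']@X+i['t']);return c[:2]/c[2]
E
cat > fit.py <<'E'
from h import *
I={n:ctrl.get_image(n) for n in('top','scene')}
T=lambda u,v:('top',np.array([u/4+190,v/4+160])); C=lambda u,v:('scene',np.array([u/4+205,v/4+130]))
obs=[(T(374,306),-.045,.065,0),(T(588,243),-.045,-.065,0),(T(368,288),-.045,.065,.012),(T(586,228),-.045,-.065,.012),
(T(318,101),0,.065,.117),(T(537,42),0,-.065,.117),(C(75,262),-.045,-.065,.012),(C(302,178),-.045,.065,.012),(C(158,398),0,-.065,.117),(C(403,298),0,.065,.117)]
hood=[(T(203,415),.19),(T(772,245),-.19)]
clip=[(T(28,242),.031,.012),(T(130,212),-.031,.012),(T(141,250),-.031,-.012),(T(38,280),.031,-.012)]
def f(p):
    r=[]
    for (n,q),x,y,z in obs: r+=list(proj(I[n],W(p,x,y,z,p[3]))-q)
    for (n,q),y in hood:
        d=proj(I[n],W(p,0,y,-.05,0))-q; r+=[d[1]]
    for (n,q),y in [(T(109,358),.2325),(C(571,113),.2325)]:
        r+=list(proj(I[n],W(p,p[4],y,0,p[3]))-q)
    return r
s=least_squares(f,[.55,0,-.2,.03,-.01],loss='soft_l1');p=s.x;print(p,np.round(s.fun,1))
g=least_squares(lambda m:np.r_[proj(I['top'],W(p,m[0],m[2],0,m[1]))-T(84,246)[1],proj(I['scene'],W(p,m[0],m[2],0,m[1]))-C(628,168)[1]],[-.01,.08,.21])
print('marker',g.x,g.fun)
np.save('p.npy',p)
for n,x in(('root',0),('under',-.0225)):print(n,W(p,x,0,0,p[3]))
print('S',W(p,0,0,1,0)-W(p,0,0,0,0))
E
python3 fit.py
```

```text
[ 0.63690597 -0.03699781  0.27477432  0.01945327 -0.01706245] [ 0.1  0.4  0.2  0.6  0.4  0.7 -0.1  0.  -0.8 -0.2 -0.9 -1.2 -1.8  0.6
 -0.4 -0.5 -0.6  2.8 -0.2  2.9  0.4  0.4 -3.4  1.   1.9  0.2]
marker [-0.00719156  0.09225806  0.21778726] [-0.77237352 -0.1664426  -0.70751408  0.05847941]
root [ 0.50397965 -0.0744704   0.09983676]
under [ 0.49155831 -0.07797204  0.11826768]
S [0.78842275 0.2222603  0.57357644]
```

Emit:
{"name": "send_rows", "arguments": {"series": [[[0,7,-38,0,2.8],[0,7,-38,0,2.8],[0,7,-38,0,2.8],[0,7,-38,0,2.8],[0,7,-38,0,2.8]]]}}

```text
time: 0.7
tcp_pos: [0.2631, 0.2813, 0.2312]
eef_rot: [[-0.979, 0.202, 0.0], [0.202, 0.979, -0.0], [-0.0, -0.0, -1.0]]
ft_force: [0.7, -0.8, 0.4]
gripper_width: 0.0123
finger_force: 0.0
```

Emit:
{"name": "send_rows", "arguments": {"series": [[[0,7,-38,0,2.8],[0,7,-38,0,2.8],[0,7,-38,0,2.8],[0,7,-38,0,2.8],[0,7,-38,0,2.8]]]}}

```text
time: 1.2
tcp_pos: [0.2981, 0.0913, 0.2314]
eef_rot: [[-0.999, -0.041, 0.001], [-0.041, 0.999, 0.0], [-0.001, 0.0, -1.0]]
ft_force: [0.9, -0.4, -0.7]
gripper_width: 0.0003
finger_force: 0.0
```

Emit:
{"name": "send_rows", "arguments": {"series": [[[0,7,-38,0,2.8],[0,7,-38,0,2.8],[0,7,-38,0,2.8],[0,7,-38,0,2.8],[0,0,0,0,0]]]}}

```text
time: 1.7
tcp_pos: [0.3267, -0.0629, 0.2313]
eef_rot: [[-0.974, -0.228, 0.001], [-0.228, 0.974, -0.001], [-0.0, -0.001, -1.0]]
ft_force: [-0.7, 0.5, -0.4]
gripper_width: -0.0004
finger_force: 0.0
```

Emit:
{"name": "send_rows", "arguments": {"series": [[[0,0,-10,-38,2.5],[0,0,-10,-38,0],[0,10,-10,-36,0],[0,35,0,0,0],[0,35,0,0,0]]]}}

```text
time: 2.2
tcp_pos: [0.4056, -0.0886, 0.1181]
eef_rot: [[-0.962, -0.273, -0.003], [-0.273, 0.962, 0.001], [0.002, 0.001, -1.0]]
ft_force: [1.0, -0.2, 1.4]
gripper_width: 0.0003
finger_force: 0.0
```

Emit:
{"name": "send_rows", "arguments": {"series": [[[0,20,0,0,0],[0,0,0,0,0]]]}}

```text
time: 2.4
tcp_pos: [0.4287, -0.0886, 0.119]
eef_rot: [[-0.961, -0.275, 0.001], [-0.275, 0.961, 0.0], [-0.001, -0.0, -1.0]]
ft_force: [-0.0, 0.7, 0.6]
gripper_width: -0.0002
finger_force: 0.0
```

```bash
python3 - <<'E'
from workcell import ctrl
import cv2,numpy as np
o=ctrl.get_obs();print(o['tcp_pos'],o['ft_force'])
i=ctrl.get_image('wrist')['frame'];j=ctrl.get_image('top')['frame'][150:290,180:400]
cv2.imwrite('pics/w1.png',np.vstack([cv2.resize(j,(560,356)),cv2.resize(i,None,fx=.55,fy=.55)[:, :308]]) if 0 else cv2.resize(j,(800,509),interpolation=2))
cv2.imwrite('pics/w1w.png',i)
E
```

```text
[ 0.42868683 -0.08860377  0.11898783] [-0.04233471  0.68693269  0.61010203]
```

View pics/w1w.png

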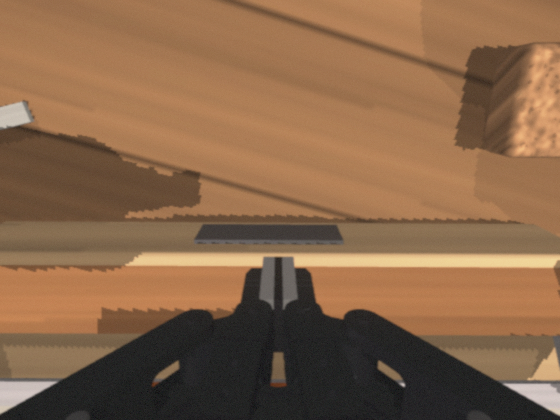

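Emit:
{"name": "send_rows", "arguments": {"series": [[[0,10,1,0,0],[0,10,1,0,0],[0,5,1,0,0],[0,0,0,0,0]]]}}

```text
time: 2.9
tcp_pos: [0.4521, -0.0861, 0.1194]
eef_rot: [[-0.962, -0.275, 0.001], [-0.275, 0.962, -0.0], [-0.001, -0.0, -1.0]]
ft_force: [0.1, 0.6, 1.0]
gripper_width: 0.0004
finger_force: 0.0
```

Emit:
{"name": "send_rows", "arguments": {"series": [[[0,4,1,0,0],[0,4,1,0,0],[0,3,1,0,0],[0,0,0,0,0]]]}}

```text
time: 3.3
tcp_pos: [0.4626, -0.0832, 0.1193]
eef_rot: [[-0.962, -0.275, 0.0], [-0.275, 0.962, -0.0], [-0.0, -0.0, -1.0]]
ft_force: [-0.1, -0.1, -0.2]
gripper_width: -0.0001
finger_force: 0.0
```

Emit:
{"name": "send_rows", "arguments": {"series": [[[0,3,1,0,0],[0,3,1,0,0],[0,0,0,0,0]]]}}

```text
time: 3.6
tcp_pos: [0.4683, -0.0812, 0.1192]
eef_rot: [[-0.962, -0.274, -0.0], [-0.274, 0.962, -0.0], [0.0, -0.0, -1.0]]
ft_force: [-0.8, 0.7, -0.3]
gripper_width: 0.0003
finger_force: 0.2
```

Emit:
{"name": "send_rows", "arguments": {"series": [[[0,4,1,3,0],[0,4,1,3,0],[0,0,0,0,0]]]}}

```text
time: 3.9
tcp_pos: [0.4768, -0.079, 0.1257]
eef_rot: [[-0.962, -0.275, 0.001], [-0.275, 0.962, 0.0], [-0.001, 0.0, -1.0]]
ft_force: [-1.3, -0.1, 0.3]
gripper_width: 0.0002
finger_force: 0.7
```

```bash
cat > m.py <<'E'
from h import *
import cv2
p=np.load('p.npy')
def blob(f,col,box):
    u0,u1,v0,v1=box;h=cv2.cvtColor(f[v0:v1,u0:u1],cv2.COLOR_BGR2HSV)
    m=(cv2.inRange(h,(0,190,110),(6,255,255))|cv2.inRange(h,(174,190,110),(180,255,255))) if col=='r' else cv2.inRange(h,(60,80,40),(95,255,255))
    n,_,st,c=cv2.connectedComponentsWithStats(m);k=1+st[1:,4].argmax();return c[k]+[u0,v0],st[k,4]
def run(I):
  for col in 'rg':
    q={};a=[]
    for n,b in(('top',(185,250,180,262)),('scene',(315,400,145,200))):
        q[n],k=blob(I[n],col,b);a.append(k)
    g=least_squares(lambda m:np.concatenate([proj(I[n],W(p,m[0],m[2],0,m[1]))-q[n] for n in q]),[-.01,.05,.21])
    print(col,np.round(g.x,4),np.round(g.fun,2),a,{n:np.round(v,1) for n,v in q.items()})
I={n:ctrl.get_image(n) for n in('top','scene')}
J={n:dict(I[n],frame=cv2.imread(f'pics/{n}0.png')) for n in I}
run(J);run(I);print(ctrl.get_obs()['tcp_pos'],ctrl.get_obs()['ft_force'])
E
python3 m.py
```

```text
Traceback (most recent call last):
  File "m.py", line 17, in <module>
    run(J);run(I);print(ctrl.get_obs()['tcp_pos'],ctrl.get_obs()['ft_force'])
    ~~~^^^
  File "m.py", line 12, in run
    q[n],k=blob(I[n],col,b);a.append(k)
           ~~~~^^^^^^^^^^^^
  File "m.py", line 5, in blob
    u0,u1,v0,v1=box;h=cv2.cvtColor(f[v0:v1,u0:u1],cv2.COLOR_BGR2HSV)
                                   ~^^^^^^^^^^^^^
KeyError: (slice(180, 262, None), slice(185, 250, None))
```

```bash
sed -i "s/blob(I\[n\],/blob(I[n]['frame'],/;s/190,110/150,90/g" m.py; python3 m.py
```

```text
r [-0.0252  0.0265  0.2039] [-0.66 -0.13 -0.62  0.04] [np.int32(67), np.int32(92)] {'top': array([225.4, 246.7]), 'scene': array([339.7, 160. ])}
g [-0.0104  0.1039  0.2301] [-7.42 -1.63 -6.81  0.61] [np.int32(242), np.int32(4)] {'top': array([210.9, 220.9]), 'scene': array([375.8, 169.2])}
r [-0.0247  0.037   0.2041] [-0.33 -0.07 -0.31  0.02] [np.int32(63), np.int32(79)] {'top': array([223.6, 243. ]), 'scene': array([341.8, 161.1])}
g [-0.0109  0.1044  0.2304] [-7.48 -1.65 -6.86  0.62] [np.int32(242), np.int32(3)] {'top': array([210.8, 220.9]), 'scene': array([376., 169.])}
[ 0.47675355 -0.0793101   0.12547831] [ 0.21794208 -0.6266475  -1.04646815]
```

Emit:
{"name": "send_rows", "arguments": {"series": [[[0,4,1,3,0],[0,4,1,3,0],[0,4,1,3,0],[0,4,2,3,0],[0,4,1,3,0]]]}}

```text
time: 4.6
tcp_pos: [0.4967, -0.0733, 0.1406]
eef_rot: [[-0.962, -0.274, 0.0], [-0.274, 0.962, -0.001], [0.0, -0.001, -1.0]]
ft_force: [-3.0, -1.8, -0.8]
gripper_width: 0.0003
finger_force: 1.5
```

Emit:
{"name": "send_rows", "arguments": {"series": [[[0,4,1,3,0],[0,4,1,3,0],[0,4,1,3,0],[0,0,0,0,0]]]}}

```text
time: 5.0
tcp_pos: [0.5093, -0.07, 0.1498]
eef_rot: [[-0.962, -0.275, 0.001], [-0.275, 0.962, 0.0], [-0.001, -0.0, -1.0]]
ft_force: [-0.7, -1.0, -0.2]
gripper_width: 0.0003
finger_force: 0.2
```

```bash
sed -i "s/(60,80,40)/(55,45,30)/" m.py; python3 m.py; python3 - <<'E'
from workcell import ctrl
import cv2,numpy as np
j=ctrl.get_image('top')['frame'][170:270,190:350];i=ctrl.get_image('scene')['frame'][130:230,230:390]
cv2.imwrite('pics/c2.png',np.vstack([cv2.resize(x,(480,300),interpolation=2) for x in(j,i)]))
E
```

```text
r [-0.0252  0.0265  0.2039] [-0.66 -0.13 -0.62  0.04] [np.int32(67), np.int32(92)] {'top': array([225.4, 246.7]), 'scene': array([339.7, 160. ])}
g [-0.009   0.0948  0.2167] [-0.71 -0.15 -0.65  0.05] [np.int32(261), np.int32(208)] {'top': array([211.1, 220.8]), 'scene': array([361.9, 171.6])}
r [-0.0244  0.078   0.2047] [-0.19 -0.04 -0.17  0.01] [np.int32(70), np.int32(88)] {'top': array([217.9, 228.6]), 'scene': array([351.1, 165.1])}
g [-0.0089  0.0948  0.2167] [-0.69 -0.15 -0.63  0.05] [np.int32(259), np.int32(205)] {'top': array([211. , 220.8]), 'scene': array([361.9, 171.7])}
[ 0.50898066 -0.070129    0.14955424] [ 0.35665878 -0.53056356  0.18649908]
```

View pics/c2.png

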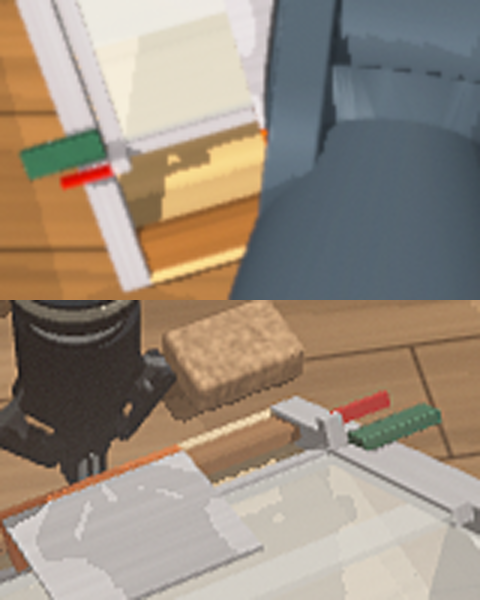

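Emit:
{"name": "send_rows", "arguments": {"series": [[[0,4,1,3,0],[0,4,1,3,0],[0,4,1,3,0],[0,0,0,0,0]]]}}

```text
time: 5.6
tcp_pos: [0.521, -0.067, 0.1587]
eef_rot: [[-0.962, -0.275, 0.001], [-0.275, 0.962, 0.0], [-0.001, -0.0, -1.0]]
ft_force: [-1.0, -0.4, 0.6]
gripper_width: -0.0002
finger_force: 0.6
```

```bash
python3 m.py
```

```text
r [-0.0252  0.0265  0.2039] [-0.66 -0.13 -0.62  0.04] [np.int32(67), np.int32(92)] {'top': array([225.4, 246.7]), 'scene': array([339.7, 160. ])}
g [-0.009   0.0948  0.2167] [-0.71 -0.15 -0.65  0.05] [np.int32(261), np.int32(208)] {'top': array([211.1, 220.8]), 'scene': array([361.9, 171.6])}
r [-0.025   0.0936  0.2045] [-0.28 -0.06 -0.26  0.02] [np.int32(76), np.int32(86)] {'top': array([216. , 223.1]), 'scene': array([354.7, 166.5])}
g [-0.0086  0.0965  0.2195] [ 0.33  0.07  0.3  -0.03] [np.int32(180), np.int32(193)] {'top': array([208.6, 220.2]), 'scene': array([362.6, 171.6])}
[ 0.52094386 -0.06723219  0.15853996] [-0.5788328  -0.6338142   0.66441973]
```

Emit:
{"name": "send_rows", "arguments": {"series": [[[0,2,0,1,0],[0,0,0,0,0]]]}}

```text
time: 5.9
tcp_pos: [0.5221, -0.0672, 0.1593]
eef_rot: [[-0.962, -0.275, -0.0], [-0.275, 0.962, 0.0], [0.0, 0.0, -1.0]]
ft_force: [-1.6, 0.8, 0.6]
gripper_width: -0.0002
finger_force: 1.1
```

Emit:
{"name": "send_rows", "arguments": {"series": [[[0,-3,-1,-2,0],[0,-10,-3,-6,0],[0,-25,-7,-5,0],[0,-30,-8,0,0],[0,-30,-8,0,0]]]}}

```text
time: 6.4
tcp_pos: [0.4235, -0.0946, 0.146]
eef_rot: [[-0.962, -0.275, 0.001], [-0.275, 0.962, -0.0], [-0.0, -0.001, -1.0]]
ft_force: [0.8, -0.7, 0.2]
gripper_width: -0.0001
finger_force: 0.0
```

Emit:
{"name": "send_rows", "arguments": {"series": [[[0,-30,0,0,0],[0,-30,0,0,0],[0,0,0,40,0],[0,0,0,0,0],[0,0,0,0,0]]]}}

```text
time: 6.9
tcp_pos: [0.3652, -0.0947, 0.1872]
eef_rot: [[-0.962, -0.274, 0.003], [-0.274, 0.962, -0.001], [-0.003, -0.002, -1.0]]
ft_force: [-0.7, -0.3, 0.1]
gripper_width: 0.0003
finger_force: 0.0
```

```bash
python3 m.py|tail -3; python3 - <<'E'
from workcell import ctrl
import cv2,numpy as np
j=ctrl.get_image('top')['frame'][170:270,190:350];i=ctrl.get_image('scene')['frame'][130:230,280:440]
cv2.imwrite('pics/c3.png',np.vstack([cv2.resize(x,(480,300),interpolation=2) for x in(j,i)]))
E
```

```text
r [-0.025   0.0947  0.2041] [-0.28 -0.06 -0.26  0.02] [np.int32(74), np.int32(87)] {'top': array([216.1, 222.6]), 'scene': array([354.8, 166.6])}
g [-0.0086  0.0967  0.2197] [ 0.41  0.09  0.37 -0.03] [np.int32(170), np.int32(192)] {'top': array([208.4, 220.2]), 'scene': array([362.6, 171.6])}
[ 0.36448723 -0.09438677  0.18607223] [ 0.29522735  0.76111672 -0.62143141]
```

View pics/c3.png

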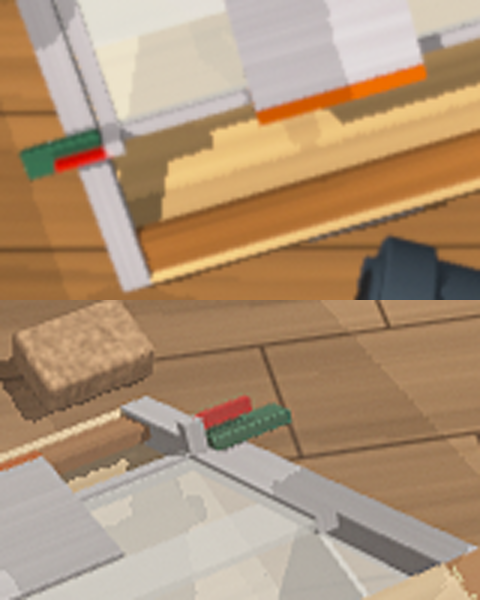

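```bash
python3 -c "
from workcell import ctrl
print(ctrl.finish_job())"
```

```text
the job is handed in; nothing more can be done
None
```

I pushed the window up about 68 mm from under its lip. The red pointer ended about 0–2 mm from the green marker's middle by camera, inside the 11 mm allowed; the hand is clear and the job is handed in, but no verdict came back.

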